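# Draw pebbles from the gravity bin and hang the filled pail on its hook

### The arm

A 7-joint arm with a two-finger parallel gripper is mounted at the origin on a cart in front of the work surface, level with it; the furniture and walls round the work are solid. World frame = base frame: x ahead of the robot, y to its left, z up, the work surface at z = 0. Lengths are in m, angles in rad, forces in N, time in s.
With the tool pointing down it reaches from about 0.425 to 0.875 m from the base axis. Payload 8.4 kg.
Tool frame: the origin (TCP) lies midway between the tips of the shut fingers; the grasp point (between the pads) lies 19 mm behind it (manip.grip_point_offset is the distance from the TCP to the grasp point, in m); z points along the fingers, y is the line along which they close (so a half turn about z gives the same grasp; the last joint's range is limited). The gripper opens to 85 mm and grips with 20 to 120 N. Pads are 22 mm wide; open, the fingers measure 114 mm over their backs; the gripper's body (76 mm by 85 mm) begins 54 mm behind the grasp point. The pads swing forward as they close: fully open they stand 13 mm farther back than shut.
Start: joints at [-1.204, 0.333, 0.04, 1.465, -0.013, 1.343, -0.059], TCP at [0.292, 0.581, 0.231] pointing down, gripper open.
Joint ranges: [-2.58, 2.58], [-0.38, 2.09], [-1.3, 1.39], [0.25, 2.4], [-1.5, 4.64], [0.08, 2.09], [-2.65, 2.65]. Speed limits (rad/s): [2.22, 2.22, 2.79, 2.79, 3.14, 3.14, 3.14].

### API

Orientations are given as a unit quaternion [w, x, y, z].
In Python, from bench import manip gives the robot as it stands. Calls block until the motion is done:
- manip.movep(position, orientation): joint-space move of the TCP to a pose.
- manip.move_l(position, rot=None, max_speed=0.15, contact_N=None): straight line of the TCP; rot=None keeps the orientation; max_speed is the mean speed in m/s. With contact_N (N) it stops when the force on the tool has changed by that much, and returns True; else False.
- manip.goto_joints(angles): joint-space move.
- manip.set_gripper(opening, strength=None): opening from 0.0 (shut) to 1.0 (fully open); strength is the grip in N (None keeps the last); returns when the fingers have stopped.
- manip.hold(seconds).
- manip.inverse_kinematics(position, orientation): joint angles nearest the present ones, or None.
- manip.observe(): the state.
- manip.capture(name): name is "scene" or "top" or "wrist"; returns a dict with "pixels" (384x512x3 uint8, blue, green, red), "z_map" (384x512 float32, m along the optical axis (not along the pixel's ray), 0 where there is no reading), "fx", "fy", "cx", "cy" (pixels), "world_from_camera" (4x4, takes a point from camera to world coordinates); the wrist camera has in their place "hand_eye" (4x4, takes a point from camera to tool coordinates, whose origin is the TCP and whose axes are the flange's). Camera axes: x right, y down, z forward; pixel columns grow to the right and rows downward; lengths in m; the calibration is good to about 2 mm. A picture is of the moment at which its call begins: read the wrist's pose just before it.
A pose or a line that the arm cannot do raises manip.Unreachable and nothing moves.
- manip.hand_in(): hands the job in; it is judged then, once.
Trained networks look in a picture, given as the dict that the camera call returned (one of the last four; its "shot" number tells which), for a name from the list of things; names that differ only in an ending like _2 or _b are one class to them, and where a whole thing is asked for, a point or a joint stands for the part that bears it (a point fixed in the world has none). Each returns a list of dicts, best first, with "confidence" (0 to 1); they miss things now and then, are a little off and sometimes report something else, mostly with a low value. They report only what shows in the picture. A call takes as long as a camera call.
- manip.regions_of(target, picture): "region" (384x512 bool, what is visible of it) and "location" ([column, row] in pixels, amid what is visible of it).
The state is a dict: "time": time; "joint_positions": joint angles; "qvel": joint speeds; "joint_efforts": joint torques, N m; "position": TCP position; "eef_rot": TCP orientation; "contact_force": force on the tool from outside, world axes, zero at the start; "moment": the same for the moment, N m; "width": opening from 0.0 (shut) to 1.0 (fully open); "grasp_force": force on a finger pad.
Only numpy, scipy, OpenCV 4.12 (cv2) and the standard library are available. Lean on these libraries where they do the work, as an engineer would, in place of code of your own. Each camera call takes 0.05 s, during which the arm holds its last target. There are 200 camera calls.

### The job

Lift the shutter of the pebble bin so that all six pebbles run into the rubber pail standing under its chute, and push the shutter fully down again. The bin leaves no room for a hand at the pail's handle there, so then bring the pail out to the front, clear of the chute, stand it on the bench and let go of it; take it again by its steel handle and hang it by that handle on the hook of the stand, so that it hangs quietly with all the pebbles still in it. Leave the whetstone, the filler pot and the sanding block where they are.

Things in the scene. Friction and masses are not known exactly. Their poses are not given: they have to be found in the camera images.
- hopper: pebble bin fixed to the bench: narrow sheet-steel bin, 82 mm wide, 115 mm deep, rim 227 mm high, on a grey welded stand with feet 90 mm either side, reaching 28 mm to the front. Origin on the bench under the handle bar of a pail placed under the chute; +x points into the bin (away from the robot, give or take its yaw), z up. Its front face is at x = +8 mm. The pail's way out is along -x
- chute_lip (a point): middle of the edge of the bin's chute, 8 mm behind the hopper origin, 90 mm above the bench; the chute is 70 mm wide
- shutter (a joint): upright sheet shutter in the bin's front, sliding straight up in guides: 0 = fully down (shut), 0.050 m = fully up. It stays where it is left; about 4 N lifts it, 2 N pushes it down
- shutter_knob (a point): middle of the black round knob on top of the shutter, 26 mm in diameter, 22 mm tall, free all round and above; 264 mm above the bench when shut, moves up with the shutter. The bin's rim lies 37 mm below it when shut
- pail: black rubber mortar pail, 130 mm across the rim, 110 mm across the foot, 75 mm high, wall 8 mm, 0.24 kg, open above; origin under its centre, z up. A stiff steel hoop of 9 mm round bar rises from its sides at y = +-67 mm and crosses over the middle along its y axis: bar 138 mm high (centre line) at the middle, 136 mm at y = +-27, 130 mm at y = +-51
- pail_grip (a point): middle of the pail's handle bar, on its centre line, 138 mm above the pail's underside
- pail_inside (a point): point on the pail's axis 35 mm above its underside, the middle of the room inside
- hook_stand: hook stand fixed to the bench: round dark foot 124 mm across, 14 mm post at x = +102 mm, hook of 8 mm rod reaching from the post's top to -x, dipping into a seat at x = 0 and turning up to a ball tip. Origin on the bench under the seat. Hook: underside 204 mm, top of arm 233 mm high. The handle goes on over the tip along +x and is lowered (bar along y). A hung pail sways freely for a few seconds
- hook_seat (a point): where the middle of the handle bar's centre line lies when the pail hangs in the hook: 216.5 mm above the bench
- hook_tip (a point): centre of the 11 mm ball at the hook's tip, 230 mm above the bench, 22 mm in front of the seat (-x of the stand)
- pebble_0: one of six rounded pale marble pebbles, about 17 mm in diameter, 15 g, lying behind the shutter in the bin; origin at its centre
- pebble_1: one of six rounded pale marble pebbles, about 17 mm in diameter, 15 g, lying behind the shutter in the bin; origin at its centre
- pebble_2: one of six rounded pale marble pebbles, about 17 mm in diameter, 15 g, lying behind the shutter in the bin; origin at its centre
- pebble_3: one of six rounded pale marble pebbles, about 17 mm in diameter, 15 g, lying behind the shutter in the bin; origin at its centre
- pebble_4: one of six rounded pale marble pebbles, about 17 mm in diameter, 15 g, lying behind the shutter in the bin; origin at its centre
- pebble_5: one of six rounded pale marble pebbles, about 17 mm in diameter, 15 g, lying behind the shutter in the bin; origin at its centre
- whetstone: grey whetstone, 50 x 150 x 24 mm, lying between the bin and the hook stand; origin under its centre; a bystander
- glue_pot: white pot of stone filler with a red screw lid, 72 mm in diameter, 82 mm high, standing behind the work; origin under its centre; a bystander
- sanding_block: sanding block of cork on a red base, 62 x 100 x 33 mm, lying to the left; origin under its centre; a bystander

How it is judged:
By the outcome, as a careful person would: the job done as asked, in the order asked, and still so for the second after the job is handed in, with the robot touching nothing.
It also fails if it takes over 72 s, if anything falls off the work surface, if the arm or the gripper's body presses on something with over 40 N, if the wrist force passes 120 N, or if a joint passes its speed limit or range.

## Working session

There is one attempt and no reset: what is moved stays moved. The work goes in short steps, each a Python script; the robot and the scene stay as the last script left them, time stands still between calls to the robot, and variables do not carry over. Pictures are saved under pics/ and viewed, at most 10 in all, crops included, and the job is handed in when it is done.

```bash
mkdir -p pics; ls
cat > h.py <<'E'
import numpy as np, cv2
from bench import manip
def cloud(p):
    z=p["z_map"]; v,u=np.mgrid[:384,:512]
    c=np.stack([(u-p["cx"])/p["fx"]*z,(v-p["cy"])/p["fy"]*z,z],-1)
    T=p["world_from_camera"]; w=c@T[:3,:3].T+T[:3,3]; w[z<=0]=np.nan
    return w
E
python3 - <<'E'
from h import *
a=manip.capture("scene");b=manip.capture("top")
cv2.imwrite("pics/a.png",np.vstack([a["pixels"],b["pixels"]])[:, :]) if 0 else cv2.imwrite("pics/a.png",cv2.resize(np.hstack([a["pixels"],b["pixels"]]),(800,300)))
cv2.imwrite("pics/top.png",b["pixels"]); cv2.imwrite("pics/scene.png",a["pixels"])
for n,p in(("scene",a),("top",b)):
    w=cloud(p); print(n,p["world_from_camera"][:3,3].round(3),p["fx"])
    for t in ["hopper","shutter_knob","pail","pail_grip","hook_stand","hook_tip","whetstone","glue_pot","sanding_block"]:
        for r in manip.regions_of(t,p)[:1]:
            q=w[r["region"]]; 
            print(t,round(r["confidence"],2),np.round(r["location"]),r["region"].sum(),np.nanmedian(q,0).round(3),np.nanpercentile(q,2,axis=0).round(3),np.nanpercentile(q,98,axis=0).round(3))
print(manip.observe())
E
```

```text
pics
scene [ 0.125 -0.511  1.003] 376.9593438171356
hopper 0.65 [364. 257.] 4016 [ 0.696 -0.263  0.161] [ 0.607 -0.354 -0.   ] [ 0.776 -0.157  0.268]
shutter_knob 0.93 [354. 258.] 784 [ 0.636 -0.264  0.196] [ 0.627 -0.292  0.127] [ 0.644 -0.233  0.278]
pail 0.75 [335. 290.] 1795 [ 0.621 -0.266  0.032] [ 0.559 -0.331  0.004] [ 0.669 -0.203  0.141]
pail_grip 0.57 [340. 294.] 1736 [ 0.621 -0.269  0.032] [ 0.559 -0.331  0.005] [ 0.669 -0.205  0.141]
hook_stand 0.81 [274. 195.] 984 [0.711 0.135 0.013] [0.613 0.082 0.002] [0.772 0.192 0.232]
hook_tip 0.58 [271. 192.] 1138 [0.713 0.137 0.013] [ 0.614  0.082 -0.002] [0.859 0.336 0.232]
whetstone 0.78 [255. 252.] 849 [ 0.534 -0.001  0.024] [ 0.467 -0.027 -0.001] [0.612 0.036 0.029]
glue_pot 0.63 [299. 219.] 612 [ 0.697 -0.011  0.078] [ 0.677 -0.035  0.004] [0.738 0.03  0.086]
sanding_block 0.61 [172. 178.] 515 [0.479 0.407 0.033] [0.434 0.364 0.003] [0.531 0.465 0.038]
top [0.524 0.069 1.355] 368.08217058549354
hopper 0.65 [348. 160.] 1962 [ 0.7   -0.242  0.168] [ 0.606 -0.342  0.001] [ 0.754 -0.154  0.274]
pail 0.73 [348. 189.] 749 [ 0.609 -
[... 647 characters left out ...]
sitions': array([-1.20422193,  0.33320756,  0.03992039,  1.46544251, -0.01336174,
        1.34330156, -0.05852106]), 'qvel': array([ 0.00085371, -0.00155981, -0.00025295, -0.0013835 ,  0.00163534,
       -0.00033138, -0.0016562 ]), 'joint_efforts': array([-1.27456906e-04, -6.58318591e+01,  1.36299714e+00, -4.05828881e+01,
        1.68840657e-02,  2.96723651e-03,  2.08832734e-05]), 'position': array([0.29193922, 0.58069774, 0.23128246]), 'eef_rot': array([ 1.00215430e-05,  2.30818312e-01,  9.72996868e-01, -4.89692725e-05]), 'contact_force': array([ 0.24149773, -0.15298127, -0.02290119]), 'moment': array([-0.01868788,  0.00164836,  0.07154161]), 'grasp_force': 0.0, 'width': 0.9995523647653302}
```

View pics/a.png

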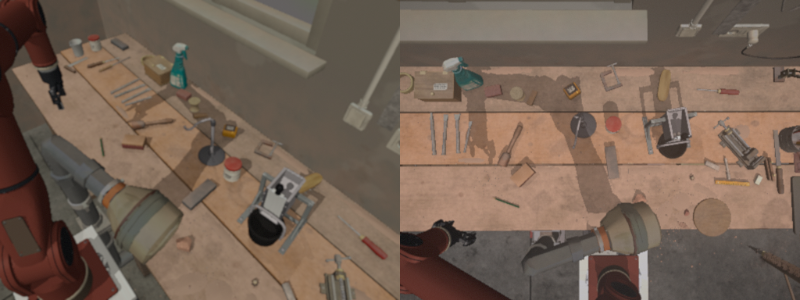

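Run:
```python
from h import *
for n in("scene","top"):
    p=manip.capture(n); w=cloud(p)
    def show(name,m):
        q=w[m]; print(n,name,len(q),'med',np.median(q,0).round(4),'mean',q.mean(0).round(4),'lo',q.min(0).round(3),'hi',q.max(0).round(3)); return q
    x,y,z=w[...,0],w[...,1],w[...,2]
    B=(x>.5)&(x<.85)&(y<-.12)&(y>-.42)
    show("knobtop",B&(z>.262))
    q=show("rim",B&(z>.215)&(z<.235))
    if len(q)>5: print(cv2.minAreaRect(q[:,:2].astype(np.float32)))
    q=show("bar",B&(z>.125)&(z<.15)&(x<.66))
    if len(q)>5: print(q.round(3)[::max(1,len(q)//12)].tolist())
    q=show("pailrim",B&(z>.066)&(z<.082)&(x<.65))
    H=(x>.55)&(x<.85)&(y>.03)&(y<.25)
    q=show("foot",H&(z>.004)&(z<.03)); print(cv2.minEnclosingCircle(q[:,:2].astype(np.float32)))
    q=show("hook",H&(z>.19)&(z<.25)); print(q.round(3)[::max(1,len(q)//25)].tolist())
print(manip.observe()["time"])
```

```text
scene knobtop 98 med [ 0.6329 -0.2646  0.274 ] mean [ 0.6338 -0.2642  0.2729] lo [ 0.624 -0.275  0.262] hi [ 0.648 -0.251  0.28 ]
scene rim 564 med [ 0.6899 -0.2505  0.2262] mean [ 0.691  -0.2532  0.2251] lo [ 0.623 -0.303  0.215] hi [ 0.76  -0.204  0.235]
((0.6913328766822815, -0.25306236743927), (0.12722979485988617, 0.08283273875713348), 10.059102058410645)
scene bar 336 med [ 0.6279 -0.2664  0.138 ] mean [ 0.6277 -0.2661  0.1374] lo [ 0.606 -0.327  0.125] hi [ 0.646 -0.205  0.15 ]
[[0.637, -0.228, 0.149], [0.62, -0.218, 0.13], [0.635, -0.248, 0.147], [0.633, -0.24, 0.129], [0.619, -0.246, 0.141], [0.615, -0.25, 0.141], [0.64, -0.281, 0.149], [0.64, -0.282, 0.141], [0.64, -0.289, 0.141], [0.62, -0.281, 0.136], [0.636, -0.298, 0.132], [0.628, -0.308, 0.134]]
scene pailrim 338 med [ 0.5845 -0.2765  0.0745] mean [ 0.5895 -0.2709  0.0738] lo [ 0.555 -0.336  0.066] hi [ 0.648 -0.198  0.081]
scene foot 911 med [0.7056 0.1301 0.0113] mean [0.7061 0.1332 0.0113] lo [0.551 0.03  0.004] hi [0.85  0.249 0.029]
((0.6997392773628235, 0.1398417353630066), 0.18444202840328217)
scene hook 176 med
[... 1883 characters left out ...]
4] hi [0.731 0.165 0.235]
[[0.73, 0.139, 0.21], [0.728, 0.155, 0.201], [0.727, 0.13, 0.209], [0.724, 0.149, 0.205], [0.723, 0.133, 0.211], [0.722, 0.149, 0.203], [0.72, 0.132, 0.215], [0.716, 0.135, 0.22], [0.711, 0.138, 0.23], [0.708, 0.141, 0.227], [0.705, 0.141, 0.231], [0.701, 0.138, 0.233], [0.695, 0.141, 0.232], [0.689, 0.144, 0.231], [0.683, 0.147, 0.231], [0.68, 0.141, 0.226], [0.67, 0.15, 0.235], [0.664, 0.15, 0.23], [0.659, 0.153, 0.227], [0.655, 0.147, 0.23], [0.649, 0.15, 0.227], [0.64, 0.157, 0.223], [0.638, 0.151, 0.216], [0.632, 0.154, 0.212], [0.626, 0.154, 0.213], [0.62, 0.158, 0.209], [0.613, 0.16, 0.215], [0.607, 0.16, 0.22], [0.6, 0.165, 0.235], [0.597, 0.159, 0.233]]
1.1
```

```bash
cat >> h.py <<'E'
from scipy.spatial.transform import Rotation as Rn
def quat(yaw):
    """tool down, closing line at world angle yaw"""
    c,s=np.cos(yaw),np.sin(yaw)
    q=Rn.from_matrix(np.array([[-s,c,0],[c,s,0],[0,0,-1.]]).T).as_quat()
    return q[[3,0,1,2]]
def best(p,yaw):
    q0=manip.observe()["joint_positions"]; o=[]
    for k in(0,np.pi):
        j=manip.inverse_kinematics(np.array(p,float),quat(yaw+k))
        if j is not None: o.append((np.abs(np.array(j)-q0).max(),yaw+k,np.array(j)))
    return min(o,key=lambda t:t[0])
def wcloud(p,ob):
    T=np.eye(4); q=ob["eef_rot"]; T[:3,:3]=Rn.from_quat([q[1],q[2],q[3],q[0]]).as_matrix(); T[:3,3]=ob["position"]
    p["world_from_camera"]=T@p["hand_eye"]; return cloud(p)
HY=np.radians(9.6); HX=np.array([np.cos(HY),np.sin(HY)]); HYV=np.array([-HX[1],HX[0]])
E
python3 - <<'E'
from h import *
p=manip.capture("top"); w=cloud(p)
print(w[250:384:20,230:350:20].round(2).tolist())
for q,y in (([.636,-.263,.40],HY+np.pi/2),([.56,-.27,.25],HY),([.44,-.297,.2],HY),([.61,.19,.3],np.radians(-13)),([.61,.13,.3],np.radians(-13))):
    b=best(q,y); print(b[1],b[2].round(2))
E
```

```text
[[[0.39, 0.15, 0.0], [0.39, 0.08, 0.0], [0.39, 0.01, 0.0], [0.39, -0.07, 0.0], [0.39, -0.14, 0.02], [0.39, -0.21, -0.0]], [[0.32, 0.15, -0.0], [0.32, 0.08, 0.0], [0.35, 0.02, 0.21], [0.35, -0.04, 0.25], [0.35, -0.1, 0.25], [0.31, -0.21, 0.0]], [[0.24, 0.15, -0.0], [0.29, 0.08, 0.23], [0.3, 0.02, 0.26], [0.3, -0.04, 0.29], [0.3, -0.09, 0.28], [0.3, -0.16, 0.27]], [[0.25, 0.13, 0.29], [0.24, 0.08, 0.27], [0.24, 0.02, 0.27], [0.24, -0.04, 0.28], [0.24, -0.1, 0.28], [0.24, -0.16, 0.25]], [[0.19, 0.13, 0.29], [0.1, 0.08, 0.01], [0.1, 0.01, 0.01], [0.1, -0.06, 0.01], [0.1, -0.14, -0.0], [-0.14, -0.37, -0.78]], [[0.03, 0.15, -0.0], [0.04, 0.08, 0.02], [0.07, 0.01, 0.11], [0.05, -0.06, 0.06], [0.03, -0.14, -0.0], [-0.26, -0.37, -0.78]], [[-0.04, 0.15, 0.0], [-0.03, 0.08, 0.01], [0.08, 0.02, 0.29], [0.06, -0.04, 0.24], [-0.04, -0.13, 0.01], [-0.36, -0.36, -0.77]]]
4.8799405885761455 [-0.28  0.57  1.11  1.08 -0.52  1.76 -0.75]
0.16755160819145562 [-0.48  0.48  1.2   1.55 -0.45  1.42  0.91]
0.16755160819145562 [-0.4   0.15  1.01  1.83 -0.14  1.23  0.82]
-0.22689280275926285 [-0.78  0.31  0.53  1.41 -0.15  1.47 -0.48]
-0.22689280275926285 [-0.75  0.28  0.59  1.45 -0.15  1.46 -0.38]
```

View pics/top.png

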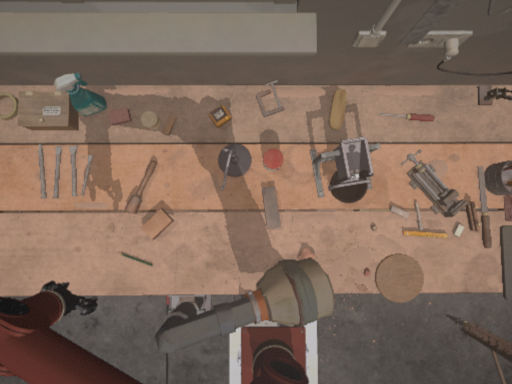

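Run:
```python
from h import *
o=manip.observe()
try: manip.move_l(o["position"]+[0,0,.18],max_speed=.3)
except manip.Unreachable: manip.move_l(o["position"]+[0.05,0,.12],max_speed=.3)
P=[.61,-.268,.42]; b=best(P,HY+np.pi/2); print(b[1],b[2].round(2))
manip.movep(P,quat(b[1]))
o=manip.observe(); print(o["time"],o["position"])
p=manip.capture("wrist"); w=wcloud(p,o); cv2.imwrite("pics/w1.png",p["pixels"])
s=manip.capture("scene"); cv2.imwrite("pics/s1.png",s["pixels"])
np.save("w1.npy",w)
x,y,z=w[...,0],w[...,1],w[...,2]
def show(n,m):
    q=w[m]; print(n,len(q))
    if len(q): print(' med',np.median(q,0).round(4),'lo',q.min(0).round(4),'hi',q.max(0).round(4),cv2.minAreaRect(q[:,:2].astype(np.float32)))
B=(y<-.12)&(y>-.42)
show("knob",B&(z>.268)&(z<.285)); show("rim",B&(z>.22)&(z<.234)); show("bar",B&(z>.134)&(z<.148)&(x<.65)&(x>.59)); show("pail",B&(z>.068)&(z<.08)&(x<.7))
for t in("pail","shutter_knob","pebble_0"):
    for r in manip.regions_of(t,p)[:2]: print(t,r["confidence"],r["location"],np.nanmedian(w[r["region"]],0))
```

```text
4.8799405885761455 [-0.29  0.51  1.09  1.1  -0.46  1.77 -0.75]
5.075 [ 0.6105253  -0.26706099  0.41985021]
knob 562
 med [ 0.6399 -0.2613  0.2756] lo [ 0.6273 -0.2734  0.2681] hi [ 0.6504 -0.2497  0.2795] ((0.63893061876297, -0.2614409029483795), (0.023438703268766403, 0.022974887862801552), 81.89939880371094)
rim 3464
 med [ 0.7103 -0.2454  0.2267] lo [ 0.6256 -0.3026  0.22  ] hi [ 0.7596 -0.2029  0.2335] ((0.6931024193763733, -0.2523747384548187), (0.12406212836503983, 0.08209437131881714), 9.564598083496094)
bar 73
 med [ 0.624  -0.2906  0.1382] lo [ 0.6121 -0.3169  0.1341] hi [ 0.6495 -0.2122  0.1476] ((0.6234325766563416, -0.26474034786224365), (0.10086599737405777, 0.03688843175768852), 79.09690856933594)
pail 708
 med [ 0.5802 -0.276   0.0743] lo [ 0.5576 -0.3324  0.068 ] hi [ 0.6999 -0.1554  0.0798] ((0.6222810745239258, -0.23297441005706787), (0.19097788631916046, 0.11198035627603531), 74.45046997070312)
pail 0.87 [260.8, 158.6] [ 0.58255117 -0.2772112   0.0633492 ]
shutter_knob 0.94 [255.6, 146.6] [ 0.63990496 -0.2611326   0.27292897]
pebble_0 0.68 [243.4, 110.7] [ 0.65790724 -0.23959575  0.13096463]
pebble_0 0.56 [256.0, 110.2] [ 0.66061598 -0.2574627   0.131334  ]
```

View pics/w1.png

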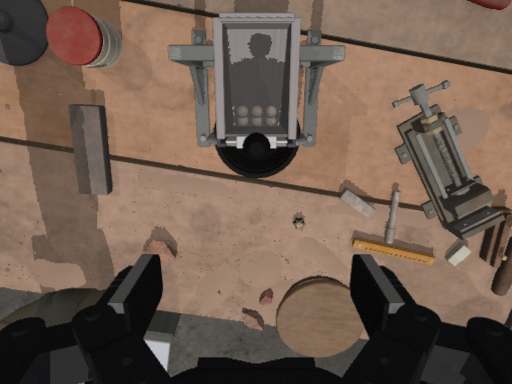

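View pics/s1.png

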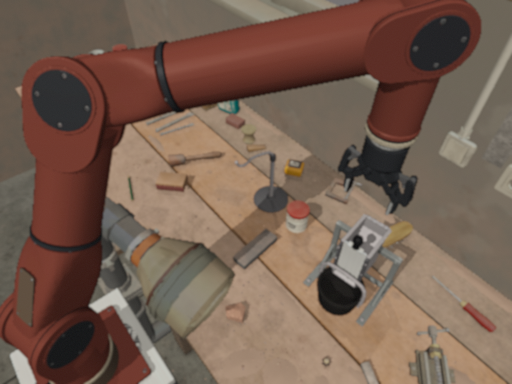

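Run:
```python
from h import *
K=np.array([.639,-.2613]); 
manip.move_l([*K,.32],max_speed=.2); manip.set_gripper(.65)
print(manip.move_l([*K,.247],max_speed=.15,contact_N=8))
manip.set_gripper(0,strength=40)
o=manip.observe(); print(o["time"],o["position"],o["width"],o["grasp_force"])
z0=o["position"][2]
manip.move_l([*K,z0+.050],max_speed=.08); 
o=manip.observe(); print(o["time"],o["position"],o["contact_force"])
manip.hold(1.5)
a=manip.capture("scene"); w=cloud(a); t=manip.capture("top")
for p in (a,t):
    w=cloud(p); rs=manip.regions_of("pebble_0",p)
    for r in rs: print(round(r["confidence"],2),r["location"],np.nanmedian(w[r["region"]],0).round(3))
cv2.imwrite("pics/s2.png",cv2.resize(a["pixels"][200:330,290:420],(600,600)))
```

```text
False
7.4333 [ 0.63944086 -0.26236846  0.24839519] 0.2697341140992239 39.19514264382997
8.225 [ 0.63935868 -0.26227135  0.29851658] [ 3.18989681 -5.54303225 -1.09620424]
```

View pics/s2.png

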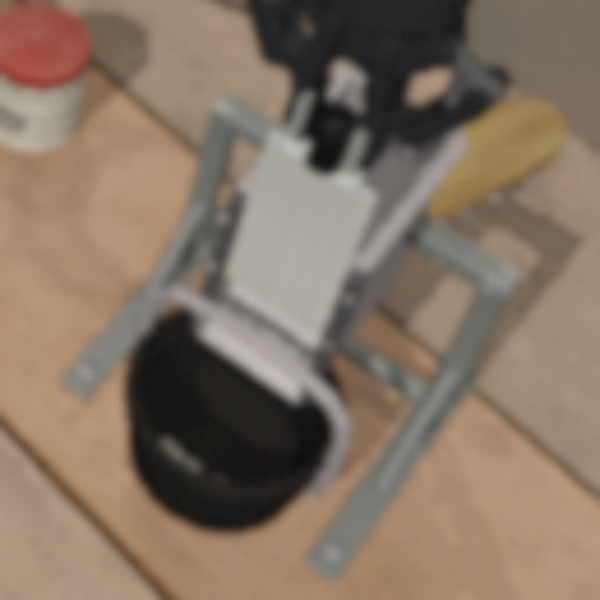

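Run:
```python
from h import *
K=np.array([.6393,-.2622]); z0=.2484
manip.hold(.7)
manip.move_l([*K,z0+.003],max_speed=.08)
print(manip.move_l([*K,z0-.004],max_speed=.03,contact_N=15))
o=manip.observe(); print(o["time"],o["position"],o["contact_force"])
manip.set_gripper(.65)
manip.move_l([*K,.33],max_speed=.25)
manip.move_l([.6,-.268,.40],max_speed=.3)
o=manip.observe(); p=manip.capture("wrist"); w=wcloud(p,o)
x,y,z=w[...,0],w[...,1],w[...,2]
m=(z>.268)&(z<.285)&(y<-.2)&(y>-.3)&(x<.66)&(x>.62); print("knobtop",np.median(w[m],0),m.sum())
for r in manip.regions_of("pebble_0",p): print(round(r["confidence"],2),r["location"],np.nanmedian(w[r["region"]],0).round(3))
# pail rim circle
m=(z>.07)&(z<.082)&(x>.52)&(x<.66)&(abs(y+.265)<.075); q=w[m][:,:2]
c=np.r_[.61,-.266]
from scipy.optimize import least_squares
# outer edge points: per-angle max radius
for _ in range(3):
    d=q-c; a=np.arctan2(d[:,1],d[:,0]); r=np.hypot(*d.T); k=(a//.15).astype(int)
    e=np.array([q[k==i][np.argmax(r[k==i])] for i in np.unique(k) if (k==i).sum()>4])
    f=least_squares(lambda v:np.hypot(*(e-v).T)-.065,c,loss="soft_l1",f_scale=.002); c=f.x
print("pail c",c,len(e),np.abs(f.fun).mean())
m=(z>.128)&(z<.146)&(x>.59)&(x<.65)&(abs(y+.265)<.07); q=w[m]; l=(q[:,:2]-[.639,-.262])
print("bar",np.c_[l@HX,l@HYV,q[:,2]].round(3)[::max(1,len(q)//15)].tolist())
cv2.imwrite("pics/w2.png",p["pixels"]); print(manip.observe()["time"])
```

```text
True
11.575 [ 0.63948592 -0.26240242  0.24837666] [-1.6137228   1.21603485  7.10830955]
knobtop [ 0.63968454 -0.26129691  0.27547393] 655
0.56 [255.6, 155.6] [ 0.581 -0.271  0.039]
0.51 [268.8, 152.6] [ 0.587 -0.289  0.038]
0.48 [246.1, 152.3] [ 0.582 -0.254  0.036]
pail c [ 0.62305511 -0.26502509] 23 0.0005656624355307745
bar [[0.016, 0.033, 0.136], [-0.013, 0.054, 0.132], [-0.015, 0.038, 0.138], [-0.015, -0.032, 0.139], [-0.017, 0.054, 0.133], [-0.016, -0.029, 0.142], [-0.019, 0.057, 0.129], [-0.017, 0.027, 0.139], [-0.019, -0.055, 0.131], [-0.019, 0.03, 0.139], [-0.019, -0.04, 0.137], [-0.021, 0.043, 0.134], [-0.02, -0.027, 0.141], [-0.021, -0.043, 0.135], [-0.021, 0.02, 0.137], [-0.022, -0.032, 0.137]]
12.975
```

View pics/w2.png

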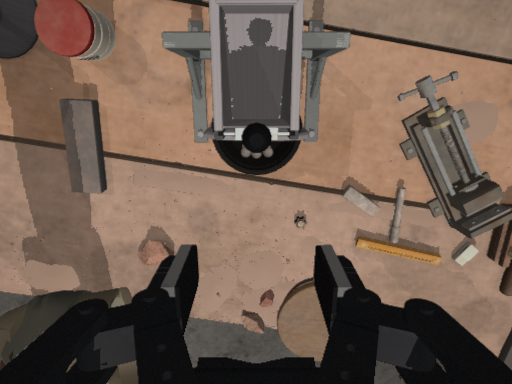

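```bash
cat >> h.py <<'E'
def tq(flip,tilt):
    zt=np.r_[np.sin(tilt)*HX,-np.cos(tilt)]; yt=np.r_[np.cos(tilt)*HX,np.sin(tilt)]*(-1 if flip else 1)
    q=Rn.from_matrix(np.array([np.cross(yt,zt),yt,zt]).T).as_quat(); return q[[3,0,1,2]],zt
PC=np.array([.623,-.265])
E
python3 - <<'E'
from h import *
q0=manip.observe()["joint_positions"]; G=lambda lx,z:np.r_[PC+lx*HX,z]
best_=None
for f in(0,1):
    Q,zt=tq(f,np.radians(7.6))
    js=[manip.inverse_kinematics(G(l,z)+.019*zt,Q) for l,z in((-.1,.30),(-.06,.067),(-.18,.067))]
    print(f,[None if j is None else np.round(j,2) for j in js])
    if js[0] is not None:
        d=np.abs(js[0]-q0).max()
        if best_ is None or d<best_[0]: best_=(d,Q,zt,f)
_,Q,zt,f=best_; print("flip",f)
T=lambda l,z:G(l,z)+.019*zt
manip.movep(T(-.10,.30),Q); manip.set_gripper(.45)
manip.move_l(T(-.068,.14),max_speed=.25)
print(manip.move_l(T(-.060,.068),max_speed=.08,contact_N=6))
o=manip.observe(); print(o["time"],o["position"],T(-.06,.068),o["contact_force"])
p=manip.capture("scene"); cv2.imwrite("pics/s3.png",cv2.resize(p["pixels"][190:340,270:440],(680,600)))
E
```

```text
0 [array([-0.34,  0.16,  0.91,  1.65, -0.22,  1.3 ,  0.78]), array([-0.14,  0.46,  0.7 ,  1.84, -0.48,  0.89,  0.96]), array([-0.22,  0.31,  0.89,  2.06, -0.45,  0.85,  1.1 ])]
1 [array([-0.64,  0.34,  1.38,  1.66, -0.45,  1.35, -2.17]), array([-0.45,  0.72,  1.19,  1.85, -0.89,  1.07, -1.88]), array([-0.47,  0.52,  1.27,  2.06, -0.76,  0.97, -1.78])]
flip 1
False
16.425 [ 0.56651399 -0.274956    0.04965255] [ 0.56631792 -0.27458706  0.0491669 ] [-0.64411704  0.03012476 -0.01867493]
```

View pics/s3.png

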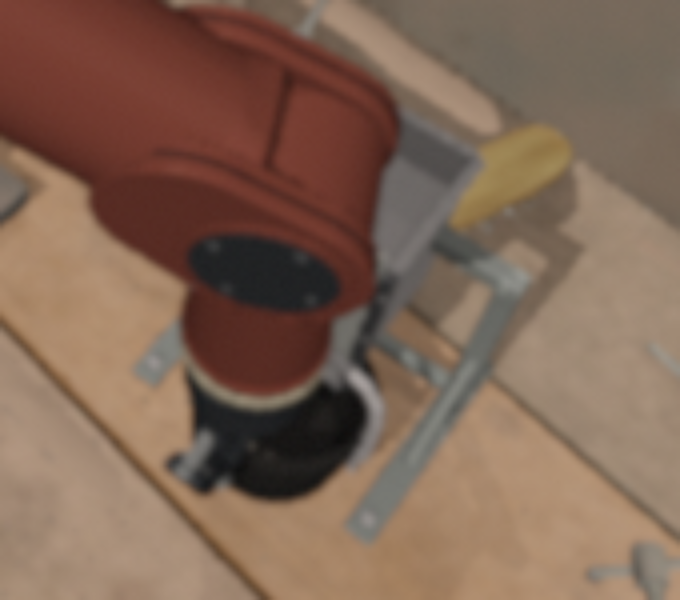

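Hand sits over the pail's front wall with one finger outside (about 205,470) and one inside; it looks right. Grip and pull out.

Run:
```python
from h import *
Q,zt=tq(1,np.radians(7.6)); T=lambda l,z:np.r_[PC+l*HX,z]+.019*zt
manip.set_gripper(0,strength=60)
o=manip.observe(); print(o["time"],o["width"],o["grasp_force"],o["position"],o["contact_force"])
P=o["position"]; d=np.r_[HX,0]; Z=np.array([0,0,1.])
manip.move_l(P+.004*Z,max_speed=.04)
manip.move_l(P+.004*Z-.120*d,max_speed=.08)
o=manip.observe(); print(o["time"],o["contact_force"])
print(manip.move_l(P-.001*Z-.120*d,max_speed=.02,contact_N=6))
manip.set_gripper(.4); manip.hold(.2)
manip.move_l(P-.120*d-.11*zt-.01*d,max_speed=.25)
o=manip.observe(); print(o["time"])
p=manip.capture("top"); w=cloud(p); s=manip.capture("scene")
cv2.imwrite("pics/s4.png",cv2.resize(s["pixels"][190:360,240:440],(800,600)))
for q in(p,s):
  w=cloud(q)
  for r in manip.regions_of("pail",q)[:1]: print(r["confidence"],np.nanpercentile(w[r["region"]],[2,98],axis=0).round(3))
  print([np.nanmedian(w[r["region"]],0).round(3).tolist() for r in manip.regions_of("pebble_0",q)])
```

```text
16.85 0.0795570630672714 59.04283583164215 [ 0.56658376 -0.27478966  0.04958453] [-0.78580175 -0.26437875  2.68414862]
18.7583 [ 0.21569536 -0.77372268 -3.28420108]
True
20.4167
0.7 [[ 0.448 -0.346  0.003]
 [ 0.563 -0.224  0.141]]
[]
0.66 [[ 0.443 -0.352  0.005]
 [ 0.561 -0.266  0.141]]
[]
```

View pics/s4.png

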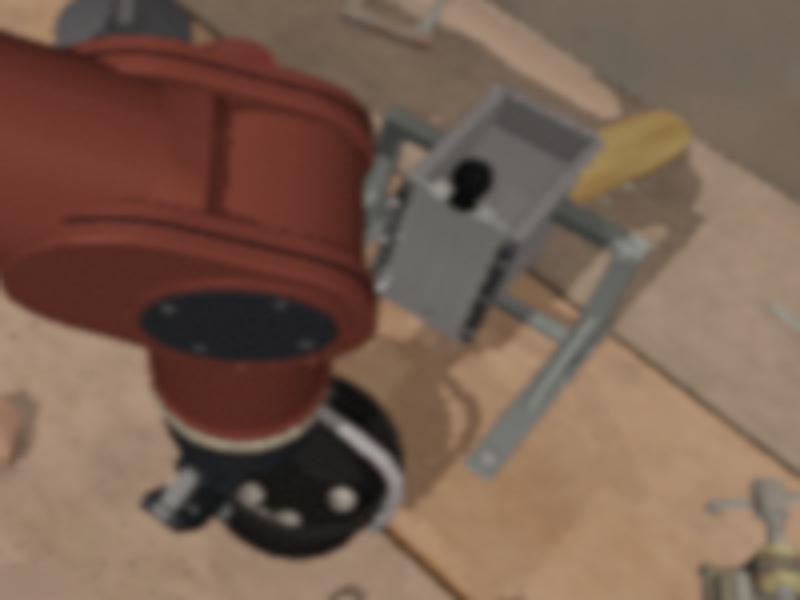

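Run:
```python
from h import *
from scipy.optimize import least_squares
C=np.array([.505,-.285])
for k in(0,np.pi):
    for sgn in(1,-1):
        for base,yaw,z in ((C,HY,.117),(C,HY,.30),([.55,.175],np.radians(-13),.235),([.621,.158],np.radians(-13),.20)):
            yv=np.array([-np.sin(yaw),np.cos(yaw)]); j=manip.inverse_kinematics(np.r_[np.array(base)+sgn*.03*yv,z],quat(yaw+k)); print(k>0,sgn,None if j is None else np.round(j,2))
o=manip.observe(); manip.move_l(o["position"]+[0,0,.12],max_speed=.3)
b=best([.47,-.29,.34],HY); print(b[1]); manip.movep([.47,-.29,.34],quat(b[1]))
o=manip.observe(); p=manip.capture("wrist"); w=wcloud(p,o); cv2.imwrite("pics/w3.png",p["pixels"])
x,y,z=w[...,0],w[...,1],w[...,2]
m=(z>.068)&(z<.082)&(abs(x-.505)<.08)&(abs(y+.285)<.08); q=w[m][:,:2]; c=C
for _ in range(3):
    d=q-c; a=np.arctan2(d[:,1],d[:,0]); r=np.hypot(*d.T); k=(a//.15).astype(int)
    e=np.array([q[k==i][np.argmax(r[k==i])] for i in np.unique(k) if (k==i).sum()>4])
    f=least_squares(lambda v:np.hypot(*(e-v).T)-.065,c,loss="soft_l1",f_scale=.002); c=f.x
print("pail",c,len(e),np.abs(f.fun).mean())
m=(z>.128)&(z<.150)&(abs(x-.505)<.06)&(abs(y+.285)<.07); q=w[m]
print("bar",len(q),np.median(q,0),cv2.minAreaRect(q[:,:2].astype(np.float32)),cv2.fitLine(q[:,:2].astype(np.float32),cv2.DIST_HUBER,0,.01,.01).ravel())
print([(round(r["confidence"],2),np.nanmedian(w[r["region"]],0).round(3).tolist()) for r in manip.regions_of("pebble_0",p)],manip.observe()["time"])
```

```text
False 1 [-0.1   0.27  0.58  1.85 -0.17  1.07  0.71]
False 1 [-0.37  0.15  0.86  1.61 -0.11  1.43  0.67]
False 1 [-0.3   0.22 -0.15  1.6   0.03  1.32 -0.68]
False 1 [-0.24  0.37 -0.15  1.49  0.06  1.29 -0.63]
False -1 [ 0.05  0.34  0.52  1.75 -0.19  1.1   0.8 ]
False -1 [-0.11  0.23  0.72  1.52 -0.15  1.45  0.78]
False -1 [-0.21  0.16 -0.15  1.67  0.03  1.31 -0.59]
False -1 [-0.16  0.31 -0.15  1.56  0.05  1.27 -0.54]
True 1 [-0.56  0.5   1.22  1.86 -0.51  1.15 -2.13]
True 1 [-0.71  0.31  1.37  1.62 -0.31  1.46 -2.29]
True 1 [ 0.42  0.41 -1.09  1.56  0.37  1.39  2.21]
True 1 [ 0.39  0.59 -1.1   1.45  0.53  1.42  2.2 ]
True -1 [-0.41  0.6   1.2   1.77 -0.6   1.2  -2.  ]
True -1 [-0.45  0.4   1.25  1.53 -0.38  1.49 -2.17]
True -1 [ 0.57  0.33 -1.1   1.64  0.3   1.36  2.34]
True -1 [ 0.51  0.53 -1.1   1.52  0.47  1.38  2.3 ]
3.3091442617812485
pail [ 0.50466889 -0.28610432] 42 0.0006816616653568556
bar 835 [ 0.50526541 -0.29125109  0.13884009] ((0.5047838687896729, -0.28607070446014404), (0.008966006338596344, 0.11647555232048035), 9.409915924072266) [ 0.16269316 -0.9866767   0.5050093  -0.2897393 ]
[(0.64, [0.467, -0.305, 0.033]), (0.6, [0.464, -0.281, 0.032]), (0.59, [0.48, -0.307, 0.022]), (0.47, [0.476, -0.276, 0.021]), (0.16, [0.641, -0.268, 0.161])] 22.3333
```

View pics/w3.png

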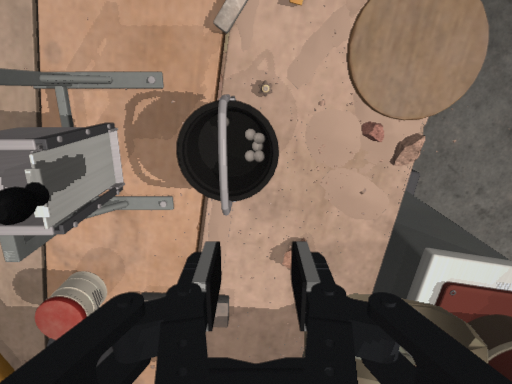

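Run:
```python
from h import *
C=np.array([.5047,-.2861]); 
manip.movep(np.r_[C-.01*HX-.03*HYV,.30],quat(HY))
o=manip.observe(); print(o["time"],o["position"],o["joint_positions"].round(2))
p=manip.capture("wrist"); w=wcloud(p,o)
a=cv2.imread("pics/w3.png")[90:210,170:290]
m=(w[...,2]>.07)&(w[...,2]<.082)&(np.hypot(w[...,0]-C[0],w[...,1]-C[1])<.07); v,u=np.nonzero(m); print(u.min(),u.max(),v.min(),v.max())
v0=max(0,v.min()-5);u0=max(0,u.min()-5)
b=p["pixels"][v0:v.max()+5,u0:u.max()+5]
cv2.imwrite("pics/w4.png",np.hstack([cv2.resize(a,(400,400),interpolation=2),cv2.resize(b,(400,400),interpolation=2)]))
print([(round(r["confidence"],2),np.nanmedian(w[r["region"]],0).round(3).tolist()) for r in manip.regions_of("pebble_0",p)],manip.observe()["time"])
```

```text
24.725 [ 0.49975535 -0.31720096  0.29970631] [ 1.34  0.37 -1.1   1.46  0.33  1.51  0.41]
207 322 71 192
[(0.64, [0.479, -0.304, 0.022]), (0.5, [0.475, -0.274, 0.021]), (0.45, [0.463, -0.279, 0.033]), (0.43, [0.522, -0.315, 0.022])] 24.825
```

View pics/w4.png

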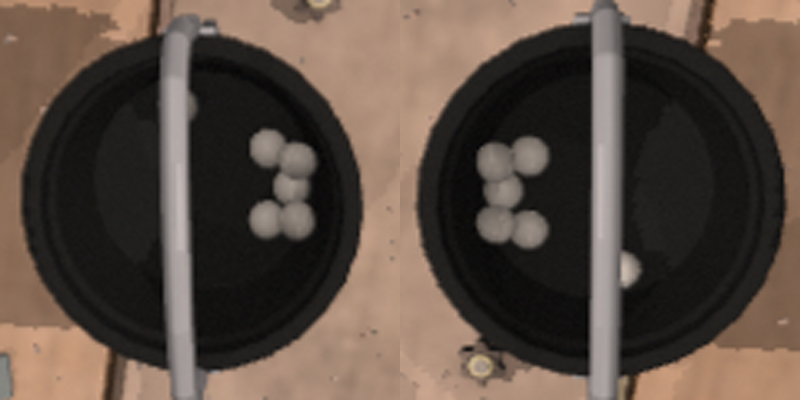

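Run:
```python
from h import *
for n in("scene","top"):
    w=cloud(manip.capture(n)); x,y,z=w[...,0],w[...,1],w[...,2]
    H=(x>.57)&(x<.735)&(y>.11)&(y<.19)&(z>.2)&(z<.245); q=w[H]
    a=q[q[:,0]<.705].astype(np.float32); l=cv2.fitLine(a[:,:2],cv2.DIST_HUBER,0,.01,.01).ravel()
    if l[0]<0:l[:2]*=-1
    s=(q[:,:2]-l[2:])@l[:2]; ball=q[(q[:,2]>.222)&(q[:,0]<.612)]
    print(n,len(q),np.degrees(np.arctan2(l[1],l[0])),'x0 end',(l[2:]+l[:2]*s.min()),'ball',ball.mean(0),len(ball),ball.min(0),ball.max(0))
    i=np.argsort(s); print(np.c_[s-s.min(),q[:,2]][i][::6].round(3).tolist())
    f=w[(x>.6)&(x<.8)&(y>.05)&(y<.22)&(z>.006)&(z<.016)]; print('foot',cv2.minEnclosingCircle(f[:,:2].astype(np.float32)))
    f=w[(x>.69)&(x<.76)&(y>.11)&(y<.16)&(z>.04)&(z<.18)]; print('post',len(f), f.mean(0) if len(f) else 0)
```

```text
Traceback (most recent call last):
cv2.error: OpenCV(4.12.0) /io/opencv/modules/imgproc/src/linefit.cpp:50: error: (-215:Assertion failed) count > 0 in function 'fitLine2D_wods'
```

Run:
```python
from h import *
yaw=np.radians(-13)
manip.movep([.56,.15,.40],quat(yaw))
o=manip.observe(); p=manip.capture("wrist"); w=wcloud(p,o); print(o["time"],o["joint_positions"].round(2),p["hand_eye"].round(3).tolist())
cv2.imwrite("pics/w5.png",p["pixels"])
for w in (w,cloud(manip.capture("top"))):
    x,y,z=w[...,0],w[...,1],w[...,2]
    q=w[(x>.57)&(x<.735)&(y>.11)&(y<.19)&(z>.2)&(z<.245)]; print(len(q))
    if len(q)<20: continue
    a=q[q[:,0]<.705].astype(np.float32); l=cv2.fitLine(a[:,:2],cv2.DIST_HUBER,0,.01,.01).ravel()
    if l[0]<0:l[:2]*=-1
    s=(q[:,:2]-l[2:])@l[:2]; e=l[2:]+l[:2]*s.min()
    print(np.degrees(np.arctan2(l[1],l[0])),'end',e,'seat=end+27.5',e+.0275*l[:2])
    i=np.argsort(s); print(np.c_[s-s.min(),q[:,2]][i][::max(1,len(q)//40)].round(3).tolist())
    f=w[(x>.6)&(x<.8)&(y>.05)&(y<.22)&(z>.006)&(z<.016)]; print('foot',cv2.minEnclosingCircle(f[:,:2].astype(np.float32)))
```

```text
26.6333 [ 0.6   0.4  -1.3   1.3   0.39  1.72 -0.85] [[-0.002, -0.952, -0.307, 0.079], [1.0, -0.002, 0.0, -0.0], [-0.0, -0.307, 0.952, -0.143], [0.0, 0.0, 0.0, 1.0]]
1421
-12.622574 end [0.59324995 0.16770204] seat=end+27.5 [0.6200853  0.16169253]
[[0.0, 0.233], [0.004, 0.236], [0.006, 0.235], [0.01, 0.232], [0.015, 0.216], [0.02, 0.209], [0.025, 0.212], [0.029, 0.21], [0.034, 0.214], [0.038, 0.215], [0.042, 0.214], [0.045, 0.222], [0.048, 0.225], [0.052, 0.228], [0.056, 0.228], [0.06, 0.231], [0.063, 0.231], [0.067, 0.23], [0.071, 0.233], [0.076, 0.231], [0.08, 0.233], [0.084, 0.231], [0.088, 0.233], [0.093, 0.232], [0.097, 0.231], [0.101, 0.232], [0.105, 0.231], [0.109, 0.228], [0.113, 0.225], [0.119, 0.226], [0.121, 0.21], [0.123, 0.21], [0.124, 0.21], [0.126, 0.208], [0.127, 0.21], [0.128, 0.202], [0.129, 0.21], [0.13, 0.21], [0.132, 0.209], [0.134, 0.211], [0.137, 0.21]]
foot ((0.7185088992118835, 0.1391289234161377), 0.061483241617679596)
87
-11.336342 end [0.66127892 0.14768103] seat=end+27.5 [0.6882424  0.14227541]
[[0.0, 0.232], [0.004, 0.231], [0.006, 0.229], [0.008, 0.233], [0.01, 0.232], [0.012, 0.234], [0.016, 0.232], [0.019, 0.234], [0.021, 0.237], [0.022, 0.235], [0.025, 0.231], [0.028, 0.231], [0.031, 0.231], [0.033, 0.226], [0.034, 0.232], [0.037, 0.235], [0.039, 0.227], [0.041, 0.233], [0.044, 0.231], [0.047, 0.231], [0.048, 0.231], [0.051, 0.211], [0.052, 0.226], [0.054, 0.226], [0.055, 0.21], [0.056, 0.213], [0.057, 0.201], [0.058, 0.212], [0.058, 0.203], [0.059, 0.207], [0.059, 0.21], [0.06, 0.217], [0.06, 0.205], [0.061, 0.2], [0.062, 0.21], [0.062, 0.211], [0.062, 0.21], [0.063, 0.205], [0.064, 0.212], [0.065, 0.21], [0.066, 0.205], [0.067, 0.211], [0.069, 0.208], [0.07, 0.209]]
foot ((0.7110452651977539, 0.13520845770835876), 0.09866193681955338)
```

Run:
```python
from h import *
C=np.array([.5047,-.2861]); g=C-.030*HYV
SY=np.radians(-12.6); SX=np.array([np.cos(SY),np.sin(SY)]); SV=np.array([-SX[1],SX[0]]); seat=np.array([.620,.161])
manip.goto_joints([-.11,.23,.72,1.52,-.15,1.45,.78])
manip.set_gripper(.4)
manip.move_l([*g,.20],rot=quat(HY),max_speed=.25)
print(manip.move_l([*g,.1165],max_speed=.1,contact_N=8))
manip.set_gripper(0,strength=110)
o=manip.observe(); print(o["time"],o["width"],o["position"],g,o["grasp_force"],o["contact_force"])
manip.move_l([*o["position"][:2],.1165+.1135],max_speed=.08)
o=manip.observe(); print(o["time"],o["position"],o["contact_force"],o["width"])
h=seat-.075*SX-.030*SV
manip.move_l([*h,.230],rot=quat(SY),max_speed=.13)
manip.hold(.6)
o=manip.observe(); print(o["time"],o["position"],o["contact_force"],o["width"],o["joint_positions"].round(2))
p=manip.capture("wrist"); w=wcloud(p,o); cv2.imwrite("pics/w6.png",p["pixels"])
x,y,z=w[...,0],w[...,1],w[...,2]
q=w[(abs(x-h[0])<.1)&(abs(y-h[1])<.1)&(z>.22)&(z<.27)]; d=q[:,:2]-seat; L=np.c_[d@SX,d@SV,q[:,2]]
print(len(L),L[::max(1,len(L)//40)].round(3).tolist())
for n in("pail",):
    for r in manip.regions_of(n,p)[:1]:
        q=w[r["region"]]; print(np.nanpercentile(q,[2,50,98],axis=0).round(3))
```

```text
False
30.825 0.06808133391557425 [ 0.50963351 -0.31611594  0.11717754] [ 0.50970306 -0.31567988] 107.90710687637329 [-2.68196335  1.03151435  6.02803863]
32.3917 [ 0.50940212 -0.31597382  0.22945065] [-0.93489549  0.45830619 -2.59096523] 0.06173211613617228
36.7167 [0.5402358 0.1481127 0.2299889] [-0.21464319 -0.93247188 -2.59991417] 0.06124745427014007 [-0.71  0.15  0.41  1.71 -0.06  1.3  -0.51]
9200 [[-0.076, 0.069, 0.222], [-0.077, 0.063, 0.236], [-0.075, 0.059, 0.24], [-0.075, 0.055, 0.245], [-0.078, 0.052, 0.245], [-0.073, 0.048, 0.246], [-0.076, 0.045, 0.247], [-0.08, 0.041, 0.245], [-0.074, 0.038, 0.25], [-0.077, 0.035, 0.251], [-0.072, 0.031, 0.25], [-0.076, 0.028, 0.254], [-0.079, 0.024, 0.251], [-0.074, 0.021, 0.253], [-0.077, 0.017, 0.253], [-0.078, 0.013, 0.254], [0.019, 0.002, 0.224], [0.02, 0.0, 0.224], [-0.021, 0.002, 0.234], [-0.078, 0.006, 0.253], [-0.071, 0.004, 0.252], [-0.072, 0.001, 0.253], [-0.076, -0.004, 0.255], [-0.075, -0.008, 0.255], [-0.081, -0.018, 0.24], [-0.076, -0.013, 0.254], [-0.062, -0.023, 0.239], [-0.089, -0.022, 0.244], [-0.084, -0.018, 0.253], [-0.083, -0.019, 0.255], [-0.083, -0.018, 0.258], [-0.084, -0.018, 0.26], [-0.089, -0.023, 0.255], [-0.06, -0.022, 0.258], [-0.067, -0.018, 0.266], [-0.073, -0.029, 0.251], [-0.076, -0.032, 0.251], [-0.071, -0.025, 0.266], [-0.076, -0.043, 0.249], [-0.079, -0.034, 0.267]]
[[0.489 0.125 0.119]
 [0.553 0.181 0.174]
 [0.605 0.238 0.254]]
```

Run:
```python
from h import *
SY=np.radians(-12.6); SX=np.array([np.cos(SY),np.sin(SY)])
o=manip.observe(); P=o["position"]; d=np.r_[SX,0]; Z=np.array([0,0,1.])
manip.hold(.5)
print(manip.move_l(P+.075*d,max_speed=.05,contact_N=5)); manip.hold(.4)
P=manip.observe()["position"]
print(manip.move_l(P-.037*Z,max_speed=.03,contact_N=2.5))
o=manip.observe(); print(o["time"],o["position"]-P,o["contact_force"])
p=manip.capture("wrist"); w=wcloud(p,o); cv2.imwrite("pics/w7.png",p["pixels"])
x,y,z=w[...,0],w[...,1],w[...,2]; seat=np.array([.620,.161]); SV=np.array([-SX[1],SX[0]])
q=w[(abs(x-seat[0])<.09)&(abs(y-seat[1])<.09)&(z>.18)&(z<.25)]; e=q[:,:2]-seat; L=np.c_[e@SX,e@SV,q[:,2]]
b=L[(L[:,1]>.008)&(L[:,1]<.05)]; print("bar",len(b),np.median(b,0),np.percentile(b[:,2],95)); b=L[abs(L[:,1])<.006]; b=b[np.argsort(b[:,0])]; print("hook",b[::max(1,len(b)//25)].round(3).tolist())
```

```text
False
True
40.4167 [-1.98883478e-04 -8.28434576e-05 -3.49608176e-02] [ 0.43516989 -0.36676837  3.61580879]
bar 2716 [-0.00052722  0.03003064  0.21694068] 0.21971759934885543
hook [[-0.028, 0.001, 0.229], [-0.022, -0.002, 0.234], [-0.019, -0.002, 0.234], [-0.016, 0.004, 0.215], [-0.011, 0.003, 0.214], [-0.005, -0.0, 0.217], [-0.0, 0.003, 0.221], [0.005, -0.0, 0.213], [0.011, 0.003, 0.21], [0.016, 0.004, 0.218], [0.021, 0.003, 0.224], [0.026, 0.001, 0.229], [0.031, 0.001, 0.23], [0.036, -0.003, 0.231], [0.04, 0.004, 0.231], [0.045, 0.002, 0.232], [0.05, -0.001, 0.232], [0.055, 0.0, 0.232], [0.06, 0.002, 0.232], [0.065, 0.004, 0.231], [0.071, 0.002, 0.232], [0.076, 0.002, 0.232], [0.081, 0.001, 0.231], [0.087, 0.003, 0.23], [0.091, 0.003, 0.219], [0.093, -0.005, 0.199]]
```

Run:
```python
from h import *
manip.set_gripper(.06,strength=20); manip.set_gripper(.2); manip.set_gripper(.45); manip.hold(.3)
P=manip.observe()["position"]
manip.move_l(P+[0,0,.05],max_speed=.05); manip.move_l(P+[-.10,-.12,.20],max_speed=.2)
print(manip.observe()["time"]); manip.hold(3)
for k in range(3):
    for n in("scene","top"):
        p=manip.capture(n); w=cloud(p)
        for r in manip.regions_of("pail",p)[:1]: q=w[r["region"]]; print(n,round(r["confidence"],2),np.nanpercentile(q,[2,50,98],axis=0).round(3).tolist())
    manip.hold(1)
print(manip.observe()["time"])
o=manip.observe(); p=manip.capture("wrist"); w=wcloud(p,o); cv2.imwrite("pics/w8.png",p["pixels"])
for n in("pail","pebble_0"): print(n,[(round(r["confidence"],2),np.nanmedian(w[r["region"]],0).round(3).tolist()) for r in manip.regions_of(n,p)])
p=manip.capture("scene"); w=cloud(p)
for n in ("shutter_knob","whetstone","glue_pot","sanding_block"): print(n,[np.nanpercentile(w[r["region"]],[50,98],axis=0).round(3).tolist() for r in manip.regions_of(n,p)[:1]])
```

```text
43.9833
top 0.8 [[0.569, 0.097, 0.082], [0.629, 0.157, 0.125], [0.68, 0.212, 0.219]]
scene 0.7 [[0.627, -0.291, 0.102], [0.636, -0.264, 0.186], [0.642, -0.234, 0.278]]
top 0.92 [[0.566, 0.097, 0.082], [0.629, 0.157, 0.127], [0.681, 0.214, 0.22]]
scene 0.71 [[0.563, 0.094, 0.083], [0.621, 0.161, 0.128], [0.68, 0.217, 0.219]]
50.5833
pail [(0.87, [0.623, 0.134, 0.124])]
pebble_0 [(0.66, [0.601, 0.168, 0.098]), (0.53, [0.587, 0.161, 0.097]), (0.44, [0.602, 0.135, 0.099]), (0.43, [0.599, 0.152, 0.098]), (0.29, [0.708, -0.214, 0.161]), (0.23, [0.622, 0.134, 0.124])]
shutter_knob []
whetstone [[[0.535, -0.0, 0.024], [0.612, 0.032, 0.028]]]
glue_pot [[[0.699, -0.012, 0.079], [0.745, 0.029, 0.086]]]
sanding_block []
```

Run:
```python
from h import *
manip.hold(2); print(manip.hand_in(), manip.observe()["time"])
```

```text
the job is handed in; nothing more can be done
the job is handed in; nothing more can be done
```

The pail hangs steadily by its handle on the hook, the shutter is fully down, and the job was handed in at about 53 s of the 72 s allowed. All six pebbles were in the pail just before hanging; the last pictures from the hook clearly showed four of them. The whetstone and filler pot were unmoved at the last check, while the sanding block was not picked out then, though nothing went near it.

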